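Shift the feed lever through the H-gate to the flagged slot

TASK

On the bench feed drive, push the gear lever out of its park slot (the short middle one), across the channel of the H-gate and home into the corner slot that is flagged by the upright setting pin, without running it into any other corner slot on the way. Only push the lever, with the tips or outsides of the fingers: do not take it between the fingers or ram it against the gate, and leave everything standing around where it is.

Things in the scene. Friction and masses are not known exactly. Their poses are not given: they have to be found in the camera images.
- unit: Bench feed drive: fixed grey box, 130 (x) x 124 (y) mm, top 100 mm above the bench, on a dark foot plate 150 x 124 x 10 mm. Origin under its centre, on the bench; +x points from its ribbed front (robot side) to its back (far), +y to its left (a steel shaft end sticks 22 mm out of the left side), z up. Its steel top plate is the gate.
- gate (a point): Centre of the gate, top of the plate. In the unit's axes from here: a channel 14 mm wide along y, to y = +-43 mm; at both of its ends a slot (|y| from 28 to 43 mm) runs far and near, to x = +-37 mm: the four corner slots; the park slot, 14 mm wide at y = 0, runs from the channel to the near side only, to x = -37 mm. The lever starts in the park slot.
- lever: The gear lever: a steel rod 10 mm thick with a black knob on top. Origin at its pivot, inside the box on its vertical middle line, 15 mm above the bench; z runs along the rod to the knob. The rod comes up through the gate and is stopped by the slot walls, so it can move only along the slots. It stays where it is left; about 2 to 3 N at the knob move it.
- knob (a point): Middle of the black knob, 150 mm from the pivot along the rod. The knob is round, 28 mm across, 40 mm tall (20 mm to either side of this point along the rod), narrowing to 18 mm at its lower end.
- neck (a point): Point on the rod's axis just below the knob, 120 mm from the pivot; the rod is 10 mm thick here (14 mm at the collar right under the knob).
- shift (a joint): Lever angle toward the far (+x of the unit) side, rad: 0 in the channel, about 0.33 home in a far slot, -0.33 home in a near slot, about -0.37 at the end of the park slot. Starts between -0.34 and -0.22.
- cross (a joint): Lever angle toward the left (+y of the unit), rad: 0 in the middle (park slot), about 0.42 at the left end of the channel, -0.42 at the right end.
- slot_far_left (a point): Far left corner slot. Point in this slot near its end, level with the plate's top: 30 mm from the channel's middle line, 36 mm to the side of the park slot's middle line.
- slot_far_right (a point): Far right corner slot. Point in this slot near its end, level with the plate's top: 30 mm from the channel's middle line, 36 mm to the side of the park slot's middle line.
- slot_near_left (a point): Near left corner slot. Point in this slot near its end, level with the plate's top: 30 mm from the channel's middle line, 36 mm to the side of the park slot's middle line.
- slot_near_right (a point): Near right corner slot. Point in this slot near its end, level with the plate's top: 30 mm from the channel's middle line, 36 mm to the side of the park slot's middle line.
- pin: Setting pin: an upright fixed steel pin 22 mm tall with a round head 15 mm across, standing on the gate plate 18 mm beyond the slot point of the corner slot to be selected (which of the four varies). Origin at its foot, z up. The other three corner slots have only a flat plug, 11 mm across and 2 mm high, in that place.
- screwdriver: Red-handled screwdriver, 169 mm long, loose in front of the unit; leave alone. Origin on the bench under its middle.
- weight: Brass check weight, 25 mm across, 40 mm tall, loose behind the unit; leave alone. Origin under its centre.
- glue_bottle: Small glue bottle, 35 mm across, 96 mm tall, loose behind the unit; leave alone. Origin under its centre.
- hex_key: Black hex key, 83 mm long, 4 mm thick, loose, left of the unit; leave alone. Origin under its middle. (Also on the bench, fixed and under 45 mm high: a clear cup of clips and two tape rolls, left of the unit.)
- tweezers: Steel tweezers, 120 mm long, loose, left of the work; leave alone. Origin under the middle.

How it is judged (in metres and radians):
On the way, in this order (a step that is already met when the one before it is completed fails the run):
1. the lever is out of the park slot, in the channel (value of joint shift between -0.08 and 0.1 rad), for 0.05 s.
2. the lever is across at the pin's end of the channel (((horizontal distance between pin and slot_far_left below 0.03 m and value of joint cross above 0.32 rad) or (horizontal distance between pin and slot_far_right below 0.03 m and value of joint cross below -0.32 rad) or (horizontal distance between pin and slot_near_left below 0.03 m and value of joint cross above 0.32 rad) or (horizontal distance between pin and slot_near_right below 0.03 m and value of joint cross below -0.32 rad))), for 0.05 s.
At the end, for the whole second after the job is handed in: The lever stands at rest at least three quarters of the way home (0.25 rad of about 0.33) in the corner slot beside the setting pin, and each loose thing is within 15 mm of where it stood (((horizontal distance between pin and slot_far_left below 0.03 m and value of joint shift above 0.25 rad and value of joint cross above 0.32 rad) or (horizontal distance between pin and slot_far_right below 0.03 m and value of joint shift above 0.25 rad and value of joint cross below -0.32 rad) or (horizontal distance between pin and slot_near_left below 0.03 m and value of joint shift below -0.25 rad and value of joint cross above 0.32 rad) or (horizontal distance between pin and slot_near_right below 0.03 m and value of joint shift below -0.25 rad and value of joint cross below -0.32 rad)) and velocity of joint shift between -0.05 and 0.05 rad/s and distance of each of screwdriver, glue_bottle, weight, tweezers, hex_key from where it was at the start of the episode below 0.015 m); the robot touches nothing.
It fails at once if the lever is run more than about half way (0.17 rad) into a corner slot without the pin ((not (horizontal distance between pin and slot_far_left below 0.03 m) and value of joint shift above 0.17 rad and value of joint cross above 0.25 rad) or (not (horizontal distance between pin and slot_far_right below 0.03 m) and value of joint shift above 0.17 rad and value of joint cross below -0.25 rad) or (not (horizontal distance between pin and slot_near_left below 0.03 m) and value of joint shift below -0.17 rad and value of joint cross above 0.25 rad) or (not (horizontal distance between pin and slot_near_right below 0.03 m) and value of joint shift below -0.17 rad and value of joint cross below -0.25 rad)).
It fails at once if the lever is rammed: more than 60 N on it (contact force between any of the fingers, the arm and lever above 60 N).
It fails at once if the lever is taken between the fingers: the grasp point is inside its knob or rod (distance between the grasp point and knob below 0.018 m or distance between the grasp point and neck below 0.011 m).
It fails at once if a loose thing is moved more than 15 mm or lifted (distance of any of screwdriver, glue_bottle, weight, tweezers, hex_key from where it was at the start of the episode above 0.015 m or height (world z) of any of screwdriver, glue_bottle, weight, tweezers, hex_key above 0.02 m).
It also fails if it takes over 48 s, if anything falls off the work surface, if the arm or the gripper's body presses on something with over 40 N, if the wrist force passes 120 N, or if a joint passes its speed limit or range.

ROBOT

A 6-joint arm with a two-finger parallel gripper is mounted at the origin on a cart in front of the work surface, level with it; the furniture and walls round the work are solid. World frame = base frame: x ahead of the robot, y to its left, z up, the work surface at z = 0. Lengths are in mm, angles in rad, forces in N, time in s.
With the tool pointing down it reaches from about 275 to 750 mm from the base axis. Payload 10.2 kg.
Tool frame: the origin (TCP) lies on the front face of the gripper's body, between the roots of the fingers; the fingertips stand 73 mm ahead of it and the grasp point (between the pads) lies 54 mm ahead of it; z points along the fingers, y is the line along which they close (so a half turn about z gives the same grasp; the last joint's range is limited). The gripper opens to 85 mm and grips with 20 to 120 N. Pads are 22 mm wide; open, the fingers measure 114 mm over their backs; the gripper's body (76 mm by 85 mm) begins 54 mm behind the grasp point. The pads swing forward as they close: fully open they stand 13 mm farther back than shut.
Start: joints at [-1.368, 0.313, 1.498, -0, 1.331, -0.223], TCP at [216.839, -478.134, 303.894] pointing down, gripper open.
Joint ranges: [-2.94, 2.94], [-0.97, 2.17], [0.19, 2.56], [-1.23, 4.37], [0.02, 3.11], [-2.88, 2.88]. Speed limits (rad/s): [2.39, 2.39, 3.01, 3.14, 3.14, 3.14].

INTERFACE

Orientations are given as a unit quaternion [w, x, y, z].
In Python, from rig import * gives the robot as it stands.
- The arm moves only by the tool step_arm, never from a script. Its argument "plan" is a list of rows, each an object with "offset": the shift along the tool's x, y, z in cm, a list of three; "rot": the turn, a rotation vector about the tool's x, y, z in degrees, a list of three; "gripper": the finger opening in cm, from 0 to 8.54. In form: [{"offset": [x, y, z], "rot": [wx, wy, wz], "gripper": gripper}, ...]. A call has 1 to 12 rows; each row is the pose to reach, as a shift and turn from the pose commanded when the call began, along the tool's axes at that moment; what a row does not reach only later rows make up. A row lasts 1/10 s, in which the tool goes at most 50 mm and 8.59 degrees, less where a joint would pass 70% of its speed; a pose out of reach is approached as far as the arm can. A call with a gripper value outside its range is refused whole. The fingers move at their own pace and stop on an object; "squeeze" is the grip in N (left out, the last holds). Time passes only in rows, so rows that repeat a pose let the fingers close. It gives the time, the measured TCP pose, the force, the opening and the grip force at its end, in the units of the state.
- sense(): the state, without advancing time (a new reading comes with each control period).
- capture(name): name is "side" or "top"; returns a dict with "color" (384x512x3 uint8, red, green, blue), "depth" (384x512 float32, mm along the optical axis (not along the pixel's ray), 0 where there is no reading), "vertical_fov" (degrees; the focal length in pixels is half the picture's height over the tangent of half this angle, whatever the lens; pixels are square), "cx", "cy" (the principal point, pixels), "k1" (the pictures are not rectified: a ray, as slopes to the right and down, at radius r is drawn at 1 + k1 r^2 times it, then the intrinsics apply), "rvec" (rotation vector, rad) and "tvec" (3), from world to camera coordinates, as OpenCV has them. Camera axes: x right, y down, z forward; pixel columns grow to the right and rows downward; lengths in mm; the calibration is good to about 2 mm. A picture is of the moment at which its call begins.
- finish_job(): hands the job in; it is judged then, once.
The state is a dict: "time_s": time; "joints": joint angles; "dq": joint speeds; "tau": joint torques, N m; "eef_pos": TCP position; "ee_rot": TCP orientation; "force": force on the tool from outside, world axes, zero at the start; "wrist_torque": the same for the moment, N m; "grip_width": opening from 0.0 (shut) to 1.0 (fully open); "grip_force": force on a finger pad.
Only numpy, scipy, OpenCV 4.12 (cv2) and the standard library are available. Lean on these libraries where they do the work, as an engineer would, in place of code of your own. Each camera call takes 0.05 s, during which the arm holds its last target. There are 200 camera calls.

## Working session

There is one attempt and no reset: what is moved stays moved. The work goes in short steps, Python scripts to look and compute and a tool call to move; the robot and the scene stay as the last step left them, time stands still between calls to the robot, and variables do not carry over. Pictures are saved under pics/ and viewed, at most 10 in all, crops included, and the job is handed in when it is done.

Besides the shell and the picture viewer there is one more tool, called after "Emit:" as name(argument=value, ...), one argument or row to a line, values as JSON. step_arm: Moves the arm, as the interface text tells. Its arguments: {"type":"object","properties":{"plan":{"type":"array"},"squeeze":{"type":"number"}},"required":["plan"]}

```bash
mkdir -p pics
cat > h.py <<'E'
from rig import *
import numpy as np, cv2
from scipy.spatial.transform import Rotation as R
def K(c):
    f=c["color"].shape[0]/2/np.tan(np.radians(c["vertical_fov"])/2)
    return np.array([[f,0,c["cx"]],[0,f,c["cy"]],[0,0,1]])
def pose(c): return cv2.Rodrigues(np.array(c["rvec"],float))[0],np.array(c["tvec"],float)
def ray(c,uv):
    d=(np.array(uv,float)-[c["cx"],c["cy"]])/K(c)[0,0]; s=d.copy()
    for _ in range(20): s=d/(1+c["k1"]*(s@s))
    Rm,t=pose(c); return -Rm.T@t, Rm.T@np.array([*s,1])
def onz(c,uv,z):
    o,d=ray(c,uv); return o+d*(z-o[2])/d[2]
def dep(c,uv):
    o,d=ray(c,uv); return o+d*c["depth"][int(uv[1]),int(uv[0])]
def cloud(c):
    h,w=c["depth"].shape; u,v=np.meshgrid(np.arange(w),np.arange(h))
    d=np.stack([(u-c["cx"]),(v-c["cy"])],-1)/K(c)[0,0]; s=d.copy()
    for _ in range(20): s=d/(1+c["k1"]*(s**2).sum(-1,keepdims=True))
    Rm,t=pose(c); p=np.dstack([s,np.ones((h,w))])*c["depth"][...,None]
    p=(p-t)@Rm; p[c["depth"]==0]=np.nan; return p
def save(c,n): cv2.imwrite(f"pics/{n}.png",cv2.cvtColor(c["color"],cv2.COLOR_RGB2BGR))
E
python3 - <<'E'
from h import *
for n in("top","side"):
    c=capture(n); save(c,n+"0"); print(n,ray(c,(c["cx"],c["cy"])),c["k1"],c["vertical_fov"])
    p=cloud(c); z=p[...,2]
    m=(z>88)&(z<110); print(m.sum(), [np.nanpercentile(p[m],q,axis=0).round() for q in(2,50,98)])
print(sense())
E
```

```text
top (array([ 466.87042979,  -15.75715673, 1203.66541906]), array([ 0.04513974,  0.02448196, -0.99868065])) -0.09666787991886246 44.71061123087964
4708 [array([ 506., -434.,   91.]), array([ 616., -164.,  101.]), array([925., 644., 110.])]
side (array([548.48716681, 818.70619164, 828.52023165]), array([-0.00897989, -0.75779006, -0.65243665])) -0.080322293127259 47.758035987231615
5657 [array([   11., -1184.,    88.]), array([669., -78., 101.]), array([1122.,  446.,  110.])]
{'time_s': 0.1, 'joints': array([-1.36839303e+00,  3.13355143e-01,  1.49834078e+00, -4.24206121e-06,
        1.33100133e+00, -2.23402630e-01]), 'dq': array([-0.00062401, -0.00113905, -0.00207893, -0.00175505,  0.00054415,
       -0.0005166 ]), 'tau': array([ 2.77803098e-03, -4.12899113e+01, -2.60142857e+01, -1.66811210e-04,
        3.05493719e-03, -5.69906661e-06]), 'eef_pos': array([ 216.81076552, -477.98041676,  303.41982179]), 'ee_rot': array([-5.52291654e-04,  9.77421387e-01,  2.11298667e-01,  3.73891517e-06]), 'force': array([0.2651921 , 0.17019745, 0.00144765]), 'wrist_torque': array([ 0.01341873, -0.07554509, -0.03784774]), 'grip_force': 0.0, 'grip_width': 1.004791618259576}
```

View pics/top0.png

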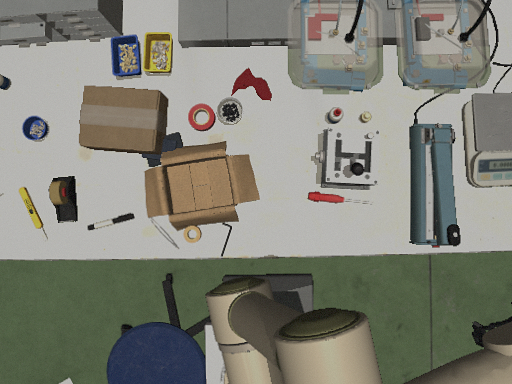

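View pics/side0.png

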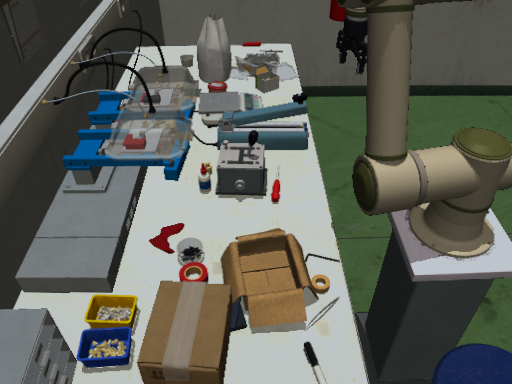

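Run:
```python
from h import *
c=capture("top"); s=capture("side")
a=cv2.resize(c["color"][95:215,300:400],None,fx=4,fy=4,interpolation=cv2.INTER_CUBIC)
b=cv2.resize(s["color"][120:220,190:290],None,fx=4.8,fy=4.8,interpolation=cv2.INTER_CUBIC)
b=b[:480]
cv2.imwrite("pics/crop.png",cv2.cvtColor(np.hstack([a,b[:, :400]]),cv2.COLOR_RGB2BGR))
p=cloud(c); z=p[...,2]
m=((z>94)&(z<107)).astype(np.uint8); m[:,:300]=0;m[:,400:]=0;m[:100]=0;m[210:]=0
n,l,st,ce=cv2.connectedComponentsWithStats(m); k=1+st[1:,4].argmax(); q=p[l==k]
print(st[k]); r=cv2.minAreaRect(q[:,:2].astype(np.float32)); print(r, np.median(q[:,2]))
# knob
m=(z>135)&(z<200); m[:,:300]=0;m[:,400:]=0;m[:100]=0;m[210:]=0
print("knob",m.sum(),p[m].mean(0),p[m].min(0),p[m].max(0), np.argwhere(m).mean(0))
m=(z>112)&(z<135); m[:,:300]=0;m[:,400:]=0;m[:100]=0;m[210:]=0
print("mid",np.c_[np.argwhere(m)[:,::-1],p[m].round()])
```

```text
[ 326  127   54   58 2105]
((568.7833862304688, -215.7697296142578), (124.40731048583984, 131.13697814941406), 85.7104721069336) 100.1526130446257
knob 127 [ 532.06178592 -210.17361406  177.27098371] [ 518.37073398 -223.74910917  155.21348711] [ 548.23007323 -199.4778118   185.23836498] [168.74015748 356.98425197]
mid [[ 369.  132.  621. -252.  122.]
 [ 370.  132.  621. -254.  122.]
 [ 371.  132.  621. -257.  119.]
 [ 368.  133.  619. -249.  121.]
 [ 369.  133.  619. -252.  121.]
 [ 370.  133.  618. -253.  125.]
 [ 371.  133.  618. -256.  124.]
 [ 372.  133.  619. -259.  118.]
 [ 367.  134.  617. -247.  119.]
 [ 368.  134.  616. -249.  121.]
 [ 369.  134.  616. -252.  121.]
 [ 370.  134.  616. -254.  120.]
 [ 371.  134.  616. -257.  119.]
 [ 372.  134.  616. -259.  121.]
 [ 373.  134.  615. -260.  126.]
 [ 367.  135.  614. -247.  121.]
 [ 368.  135.  614. -249.  122.]
 [ 369.  135.  614. -251.  123.]
 [ 370.  135.  614. -254.  120.]
 [ 371.  135.  614. -256.  121.]
 [ 372.  135.  614. -258.  122.]
 [ 373.  135.  614. -261.  119.]
 [ 367.  136.  611. -246.  124.]
 [ 368.  136.  611. -249.  122.]
 [ 369.  136.  612. -252.  119.]
 [ 370.  136.  611. -253.  124.]
 [ 371.  136.  611. -255.  125.]
 [ 372.  136.  611. -258.  121.]
 [ 373.  136.  612. -261.  119.]
 [ 368.  137.  610. -250.  119.]
 [ 369.  137.  609. -251.  121.]
 [ 370.  137.  609. -253.  122.]
 [ 371.  137.  609. -256.  122.]
 [ 372.  137.  609. -258.  125.]
 [ 369.  138.  607. -251.  123.]
 [ 370.  138.  607. -253.  123.]
 [ 352.  163.  550. -211.  114.]
 [ 353.  163.  550. -213.  117.]
 [ 352.  164.  547. -210.  119.]]
```

View pics/crop.png

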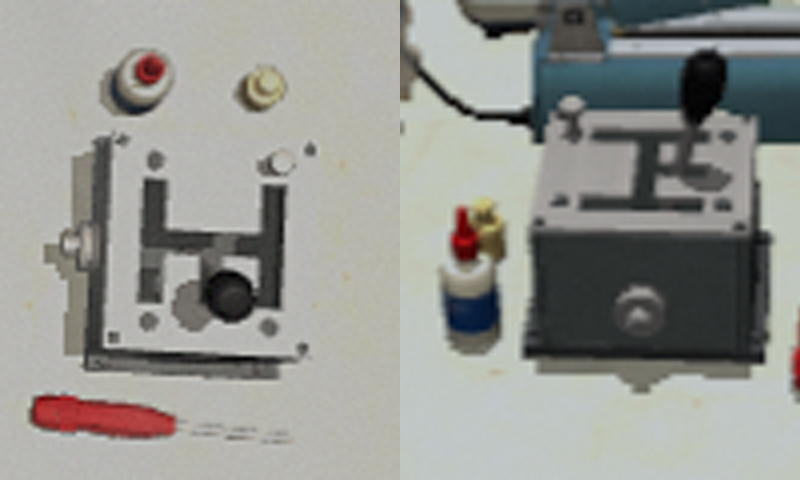

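The setting pin stands at the far right corner (top crop at about (280,162), 3D about (613,-253), 22 mm above the plate). The unit centre is at (568.8,-215.8), yaw about -4.3°. The knob is at about (532,-212) and the lever is in the park slot.

```bash
cat >> h.py <<'E'
C=np.array([568.8,-215.8]); A=np.radians(-4.3)
def u2w(x,y): return C+np.array([x*np.cos(A)-y*np.sin(A),x*np.sin(A)+y*np.cos(A)])
def tool():
    s=sense(); q=s["ee_rot"]; return s,R.from_quat([q[1],q[2],q[3],q[0]])
def goto(x,y,tipz):
    s,r=tool(); t=np.array([*u2w(x,y),tipz+73]); ax=np.array([np.cos(A),np.sin(A),0])
    want=R.from_matrix(np.c_[ax,np.cross([0,0,-1],ax),[0,0,-1]])
    print("off cm",(r.inv().apply(t-s["eef_pos"])/10).round(2),"rot",np.degrees((r.inv()*want).as_rotvec()).round(1))
def where():
    s,r=tool(); d=s["eef_pos"][:2]-C; c,n=np.cos(A),np.sin(A)
    print("t",s["time_s"],"unit xy",[round(c*d[0]+n*d[1],1),round(-n*d[0]+c*d[1],1)],"tipz",round(s["eef_pos"][2]-73,1),"F",s["force"].round(1),"grip",s["grip_width"])
E
python3 -c "
from h import *
goto(-80,0,230);goto(-80,0,147)"
```

```text
off cm [ 35.87 -13.18   0.07] rot [-0.   0.  28.7]
off cm [ 35.87 -13.18   8.37] rot [-0.   0.  28.7]
```

Emit:
step_arm(
  plan=[
    {"offset": [35.9,-13.2,0],"rot": [0,0,28.7],"gripper": 0},
    {"offset": [35.9,-13.2,0],"rot": [0,0,28.7],"gripper": 0},
    {"offset": [35.9,-13.2,0],"rot": [0,0,28.7],"gripper": 0},
    {"offset": [35.9,-13.2,0],"rot": [0,0,28.7],"gripper": 0},
    {"offset": [35.9,-13.2,0],"rot": [0,0,28.7],"gripper": 0},
    {"offset": [35.9,-13.2,0],"rot": [0,0,28.7],"gripper": 0},
    {"offset": [35.9,-13.2,0],"rot": [0,0,28.7],"gripper": 0},
    {"offset": [35.9,-13.2,0],"rot": [0,0,28.7],"gripper": 0},
    {"offset": [35.9,-13.2,0],"rot": [0,0,28.7],"gripper": 0},
    {"offset": [35.9,-13.2,0],"rot": [0,0,28.7],"gripper": 0},
    {"offset": [35.9,-13.2,0],"rot": [0,0,28.7],"gripper": 0},
    {"offset": [35.9,-13.2,0],"rot": [0,0,28.7],"gripper": 0},
  ],
)

```text
time_s: 1.4
eef_pos: [488.6, -210.6, 303.9]
ee_rot: [0.0, 0.999, -0.038, -0.0]
force: [0.4, 0.1, 0.3]
grip_width: -0.004
grip_force: 0.0
```

```bash
python3 -c "
from h import *
where();goto(-80,0,147);print(sense()['joints'])"
```

```text
t 1.4 unit xy [np.float64(-80.4), np.float64(-0.8)] tipz 230.9 F [0.4 0.1 0.3] grip -0.004115542991240756
off cm [ 0.04 -0.08  8.39] rot [ 0.   0.  -0.1]
[-6.27290698e-01  3.28446723e-01  1.47633911e+00 -1.26940389e-04
  1.33684715e+00  1.02048465e+00]
```

Emit:
step_arm(
  plan=[
    {"offset": [0,-0.1,4],"rot": [0,0,0],"gripper": 0},
    {"offset": [0,-0.1,8.4],"rot": [0,0,0],"gripper": 0},
    {"offset": [0,-0.1,8.4],"rot": [0,0,0],"gripper": 0},
    {"offset": [0,-0.1,8.4],"rot": [0,0,0],"gripper": 0},
    {"offset": [1,-0.1,8.4],"rot": [0,0,0],"gripper": 0},
    {"offset": [1.5,-0.1,8.4],"rot": [0,0,0],"gripper": 0},
    {"offset": [2,-0.1,8.4],"rot": [0,0,0],"gripper": 0},
    {"offset": [2.5,-0.1,8.4],"rot": [0,0,0],"gripper": 0},
    {"offset": [3,-0.1,8.4],"rot": [0,0,0],"gripper": 0},
  ],
)

```text
time_s: 2.3
eef_pos: [519.6, -210.9, 220.2]
ee_rot: [0.0, 0.999, -0.038, -0.0]
force: [-2.0, -0.3, 2.7]
grip_width: 0.001
grip_force: 1.3
```

```bash
python3 -c "
from h import *
where()"
```

```text
t 2.3 unit xy [np.float64(-49.4), np.float64(1.2)] tipz 147.2 F [-2.  -0.3  2.7] grip 0.0008617578226165919
```

Emit:
step_arm(
  plan=[
    {"offset": [0.5,0,0],"rot": [0,0,0],"gripper": 0},
    {"offset": [1.0,0,0],"rot": [0,0,0],"gripper": 0},
    {"offset": [1.4,0,0],"rot": [0,0,0],"gripper": 0},
    {"offset": [1.8,0,0],"rot": [0,0,0],"gripper": 0},
    {"offset": [2.1,0,0],"rot": [0,0,0],"gripper": 0},
    {"offset": [2.1,0,0],"rot": [0,0,0],"gripper": 0},
  ],
)

```text
time_s: 2.9
eef_pos: [540.5, -212.5, 219.8]
ee_rot: [-0.0, 0.999, -0.037, 0.0]
force: [-1.0, -0.2, 1.3]
grip_width: 0.002
grip_force: 0.7
```

```bash
cat >> h.py <<'E'
def knob():
    c=capture("top"); p=cloud(c); z=p[...,2]; col=c["color"].astype(int).max(-1)
    g=(p[...,:2]-C); c_,n=np.cos(A),np.sin(A); ux=c_*g[...,0]+n*g[...,1]; uy=-n*g[...,0]+c_*g[...,1]
    m=(z>125)&(z<190)&(abs(ux)<80)&(abs(uy)<95)&(col<60)
    print("knob px",m.sum(),"ux",ux[m].mean().round(1),ux[m].min().round(1),ux[m].max().round(1),"uy",uy[m].mean().round(1),uy[m].min().round(1),uy[m].max().round(1))
    return c
E
python3 -c "
from h import *
where();c=knob()
cv2.imwrite('pics/k1.png',cv2.resize(cv2.cvtColor(c['color'][95:215,280:420],cv2.COLOR_RGB2BGR),None,fx=4,fy=4))"
```

```text
t 2.9 unit xy [np.float64(-28.5), np.float64(1.2)] tipz 146.8 F [-1.  -0.2  1.3] grip 0.0015462459777947674h.py:38: RuntimeWarning: Mean of empty slice.
  print("knob px",m.sum(),"ux",ux[m].mean().round(1),ux[m].min().round(1),ux[m].max().round(1),"uy",uy[m].mean().round(1),uy[m].min().round(1),uy[m].max().round(1))
  ret = ret.dtype.type(ret / rcount)
Traceback (most recent call last):
  File "h.py", line 38, in knob
    print("knob px",m.sum(),"ux",ux[m].mean().round(1),ux[m].min().round(1),ux[m].max().round(1),"uy",uy[m].mean().round(1),uy[m].min().round(1),uy[m].max().round(1))
                                                       ~~~~~~~~~^^
ValueError: zero-size array to reduction operation minimum which has no identity
```

Emit:
step_arm(
  plan=[
    {"offset": [0.2,0,0],"rot": [0,0,0],"gripper": 0},
    {"offset": [0.3,0,0],"rot": [0,0,0],"gripper": 0},
    {"offset": [0.3,0,0],"rot": [0,0,0],"gripper": 0},
  ],
)

```text
time_s: 3.25
eef_pos: [543.2, -212.7, 219.9]
ee_rot: [0.0, 0.999, -0.038, 0.0]
force: [-1.4, 0.8, 0.7]
grip_width: 0.0
grip_force: 1.0
```

Emit:
step_arm(
  plan=[
    {"offset": [0.2,0,0],"rot": [0,0,0],"gripper": 0},
    {"offset": [0.2,0,0],"rot": [0,0,0],"gripper": 0},
  ],
)

```text
time_s: 3.45
eef_pos: [545.3, -212.9, 219.9]
ee_rot: [0.0, 0.999, -0.038, 0.0]
force: [-1.2, -0.3, 1.4]
grip_width: 0.002
grip_force: 1.0
```

Emit:
step_arm(
  plan=[
    {"offset": [0.2,0,0],"rot": [0,0,0],"gripper": 0},
    {"offset": [0.2,0,0],"rot": [0,0,0],"gripper": 0},
  ],
)

```text
time_s: 3.65
eef_pos: [547.3, -213.0, 219.9]
ee_rot: [0.0, 0.999, -0.038, 0.0]
force: [-1.3, 0.1, 1.9]
grip_width: -0.0
grip_force: 1.0
```

Emit:
step_arm(
  plan=[
    {"offset": [-2,0,0],"rot": [0,0,0],"gripper": 0},
    {"offset": [-4,0,0],"rot": [0,0,0],"gripper": 0},
    {"offset": [-4,0,0],"rot": [0,0,0],"gripper": 0},
  ],
)

```text
time_s: 3.95
eef_pos: [506.2, -209.8, 219.9]
ee_rot: [-0.0, 0.999, -0.038, -0.0]
force: [0.6, 0.1, -0.2]
grip_width: 0.004
grip_force: 0.0
```

```bash
cat > k.py <<'E'
from h import *
import sys
c=capture("side"); p=cloud(c); z=p[...,2]; col=c["color"].astype(int).max(-1)
g=(p[...,:2]-C); c_,n=np.cos(A),np.sin(A); ux=c_*g[...,0]+n*g[...,1]; uy=-n*g[...,0]+c_*g[...,1]
m=(z>120)&(z<195)&(abs(ux)<75)&(abs(uy)<95)&(col<60)
print("knob px",m.sum(),[np.percentile(v[m],[2,50,98]).round(1) for v in(ux,uy,z)] if m.any() else 0)
cv2.imwrite(f"pics/{sys.argv[1]}.png",cv2.cvtColor(cv2.resize(c["color"][110:210,190:300],None,fx=5,fy=5,interpolation=cv2.INTER_CUBIC),cv2.COLOR_RGB2BGR))
where()
E
python3 k.py s1
```

```text
knob px 177 [array([-69.6,  -2.9,  13.8]), array([ 0. , 11.6, 30.3]), array([133.7, 170.4, 194.1])]
t 4.0 unit xy [np.float64(-61.8), np.float64(1.1)] tipz 147.1 F [ 0.6  1.1 -0.3] grip -0.0019495197244644364
```

View pics/s1.png

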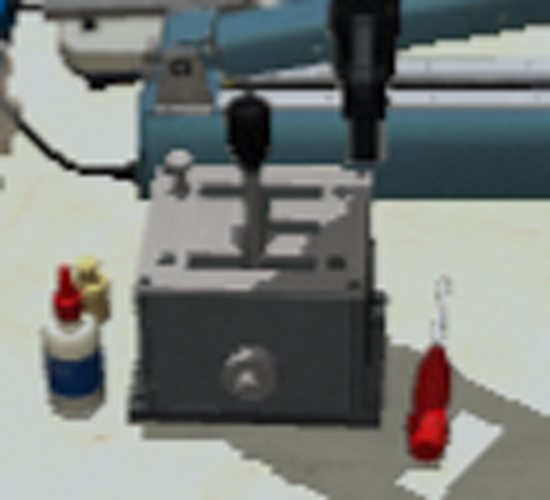

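The side view shows the lever upright (knob at (248,128), rod foot in the channel at about (245,235)). The pin is far right and the screwdriver hasn't moved. Next I go round to the left side and push across.

Emit:
step_arm(
  plan=[
    {"offset": [0,-4.7,0.4],"rot": [0,0,0],"gripper": 0},
    {"offset": [0,-4.7,0.4],"rot": [0,0,0],"gripper": 0},
    {"offset": [4,-4.7,0.4],"rot": [0,0,0],"gripper": 0},
    {"offset": [6.1,-4.7,0.4],"rot": [0,0,0],"gripper": 0},
    {"offset": [6.1,-4.7,0.4],"rot": [0,0,0],"gripper": 0},
    {"offset": [6.1,-3.5,0.4],"rot": [0,0,0],"gripper": 0},
    {"offset": [6.1,-2.8,0.4],"rot": [0,0,0],"gripper": 0},
    {"offset": [6.1,-2.2,0.4],"rot": [0,0,0],"gripper": 0},
    {"offset": [6.1,-1.7,0.4],"rot": [0,0,0],"gripper": 0},
  ],
)

```text
time_s: 4.9
eef_pos: [569.0, -198.4, 216.2]
ee_rot: [-0.0, 0.999, -0.038, 0.0]
force: [0.2, 1.7, 1.1]
grip_width: 0.003
grip_force: 0.8
```

```bash
python3 -c "
from h import *
where()"
```

```text
t 4.9 unit xy [np.float64(-1.1), np.float64(17.4)] tipz 143.2 F [0.2 1.7 1.1] grip 0.002720705518822439
```

Emit:
step_arm(
  plan=[
    {"offset": [0,0.5,0],"rot": [0,0,0],"gripper": 0},
    {"offset": [0,1.0,0],"rot": [0,0,0],"gripper": 0},
    {"offset": [0,1.5,0],"rot": [0,0,0],"gripper": 0},
    {"offset": [0,2.0,0],"rot": [0,0,0],"gripper": 0},
    {"offset": [0,2.4,0],"rot": [0,0,0],"gripper": 0},
  ],
)

```text
time_s: 5.4
eef_pos: [567.4, -221.8, 215.5]
ee_rot: [-0.0, 0.999, -0.038, -0.0]
force: [0.1, 2.0, -2.0]
grip_width: -0.003
grip_force: 1.1
```

```bash
python3 -c "
from h import *
where()"
```

```text
t 5.4 unit xy [np.float64(-0.9), np.float64(-6.1)] tipz 142.5 F [ 0.1  2.  -2. ] grip -0.0025784581554255752
```

Emit:
step_arm(
  plan=[
    {"offset": [0,0.4,0],"rot": [0,0,0],"gripper": 0},
    {"offset": [0,0.8,0],"rot": [0,0,0],"gripper": 0},
    {"offset": [0,1.2,0],"rot": [0,0,0],"gripper": 0},
    {"offset": [0,1.6,0],"rot": [0,0,0],"gripper": 0},
    {"offset": [0,1.6,0],"rot": [0,0,0],"gripper": 0},
  ],
)

```text
time_s: 5.9
eef_pos: [566.3, -238.1, 215.9]
ee_rot: [0.0, 0.999, -0.038, 0.0]
force: [-0.4, 1.9, -1.0]
grip_width: -0.001
grip_force: 0.7
```

Emit:
step_arm(
  plan=[
    {"offset": [0,0.3,0],"rot": [0,0,0],"gripper": 0},
    {"offset": [0,0.5,0],"rot": [0,0,0],"gripper": 0},
    {"offset": [0,0.5,0],"rot": [0,0,0],"gripper": 0},
  ],
)

```text
time_s: 6.2
eef_pos: [566.0, -242.7, 215.9]
ee_rot: [0.0, 0.999, -0.038, 0.0]
force: [0.1, 2.4, -1.2]
grip_width: -0.002
grip_force: 0.9
```

```bash
python3 k.py s2
```

```text
knob px 75 [array([-12. ,  -2.9,   8.3]), array([-51.8, -14.4,   6.2]), array([147. , 168.6, 194.2])]
t 6.25 unit xy [np.float64(-0.8), np.float64(-27.0)] tipz 143.0 F [-0.2  1.1 -0.8] grip 0.0006787964464283768
```

View pics/s2.png

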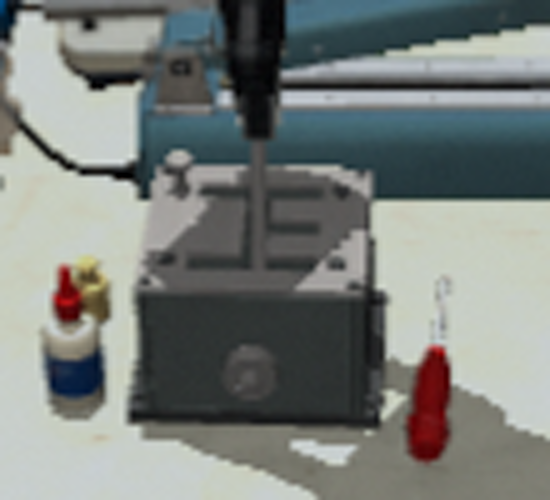

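The view is blocked: the gripper hides the knob and the rod runs straight below it at column 258. I'll keep pushing in small steps until I feel the stop.

Emit:
step_arm(
  plan=[
    {"offset": [0,0.2,0],"rot": [0,0,0],"gripper": 0},
    {"offset": [0,0.4,0],"rot": [0,0,0],"gripper": 0},
    {"offset": [0,0.4,0],"rot": [0,0,0],"gripper": 0},
  ],
)

```text
time_s: 6.55
eef_pos: [565.7, -246.8, 216.0]
ee_rot: [0.0, 0.999, -0.038, 0.0]
force: [0.3, 2.4, -0.7]
grip_width: -0.002
grip_force: 0.8
```

Emit:
step_arm(
  plan=[
    {"offset": [0,0.2,0],"rot": [0,0,0],"gripper": 0},
    {"offset": [0,0.4,0],"rot": [0,0,0],"gripper": 0},
    {"offset": [0,0.4,0],"rot": [0,0,0],"gripper": 0},
  ],
)

```text
time_s: 6.85
eef_pos: [565.5, -249.9, 215.7]
ee_rot: [-0.001, 0.999, -0.037, -0.0]
force: [0.5, 6.0, -0.7]
grip_width: -0.0
grip_force: 2.9
```

Emit:
step_arm(
  plan=[
    {"offset": [0,-2.5,0],"rot": [0,0,0],"gripper": 0},
    {"offset": [-1,-2.5,0],"rot": [0,0,0],"gripper": 0},
    {"offset": [-5.5,-2.5,0],"rot": [0,0,0],"gripper": 0},
    {"offset": [-5.5,-2.5,0],"rot": [0,0,0],"gripper": 0},
    {"offset": [-5.5,-2.5,0],"rot": [0,0,0],"gripper": 0},
    {"offset": [-5.5,2.2,0.5],"rot": [0,0,0],"gripper": 0},
    {"offset": [-5.5,2.2,0.5],"rot": [0,0,0],"gripper": 0},
    {"offset": [-5.5,2.2,0.5],"rot": [0,0,0],"gripper": 0},
  ],
)

```text
time_s: 7.65
eef_pos: [509.4, -269.4, 211.0]
ee_rot: [0.0, 0.999, -0.038, 0.0]
force: [0.2, 0.1, -0.5]
grip_width: -0.003
grip_force: 0.0
```

```bash
python3 k.py s3
```

```text
knob px 182 [array([-62.2,  -5. ,  14.2]), array([-61.9, -48.2, -23.4]), array([134.5, 160.9, 193.2])]
t 7.7 unit xy [np.float64(-55.2), np.float64(-57.1)] tipz 138.0 F [-0.4  0.7 -0.9] grip -0.002163776572761156
```

View pics/s3.png

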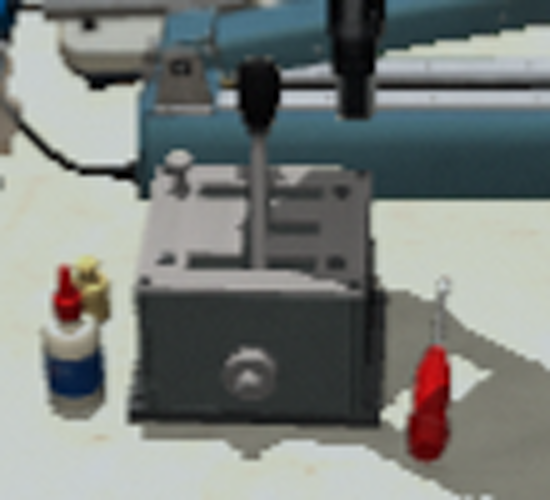

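The lever now leans to the right end (knob at (258,95), median uy about -50) and the gripper is clear on the near side. Now I push it far.

Emit:
step_arm(
  plan=[
    {"offset": [2,0,0],"rot": [0,0,0],"gripper": 0},
    {"offset": [3,0,0],"rot": [0,0,0],"gripper": 0},
    {"offset": [3.5,0,0],"rot": [0,0,0],"gripper": 0},
    {"offset": [4,0,0],"rot": [0,0,0],"gripper": 0},
    {"offset": [4.5,0,0],"rot": [0,0,0],"gripper": 0},
    {"offset": [5,0,0],"rot": [0,0,0],"gripper": 0},
  ],
)

```text
time_s: 8.3
eef_pos: [558.9, -271.8, 211.1]
ee_rot: [-0.0, 0.999, -0.038, -0.0]
force: [-3.3, 0.8, 2.1]
grip_width: 0.003
grip_force: 1.8
```

Emit:
step_arm(
  plan=[
    {"offset": [0.5,0,0],"rot": [0,0,0],"gripper": 0},
    {"offset": [1,0,0],"rot": [0,0,0],"gripper": 0},
    {"offset": [1.5,0,0],"rot": [0,0,0],"gripper": 0},
    {"offset": [2,0,0],"rot": [0,0,0],"gripper": 0},
    {"offset": [2.3,0,0],"rot": [0,0,0],"gripper": 0},
  ],
)

```text
time_s: 8.8
eef_pos: [582.1, -273.8, 210.5]
ee_rot: [-0.0, 0.999, -0.038, -0.0]
force: [-3.8, 1.3, -1.9]
grip_width: 0.002
grip_force: 1.5
```

```bash
python3 -c "
from h import *
where()"
```

```text
t 8.8 unit xy [np.float64(17.6), np.float64(-56.8)] tipz 137.5 F [-3.8  1.3 -1.9] grip 0.002221928010322509
```

Emit:
step_arm(
  plan=[
    {"offset": [0.3,0,0],"rot": [0,0,0],"gripper": 0},
    {"offset": [0.6,0,0],"rot": [0,0,0],"gripper": 0},
    {"offset": [0.6,0,0],"rot": [0,0,0],"gripper": 0},
  ],
)

```text
time_s: 9.1
eef_pos: [587.9, -274.4, 210.8]
ee_rot: [0.0, 0.999, -0.038, 0.0]
force: [-2.6, 0.6, -1.7]
grip_width: -0.003
grip_force: 1.1
```

Emit:
step_arm(
  plan=[
    {"offset": [0.2,0,0],"rot": [0,0,0],"gripper": 0},
    {"offset": [0.4,0,0],"rot": [0,0,0],"gripper": 0},
    {"offset": [0.4,0,0],"rot": [0,0,0],"gripper": 0},
  ],
)

```text
time_s: 9.4
eef_pos: [590.2, -274.6, 210.5]
ee_rot: [-0.001, 0.999, -0.038, -0.003]
force: [-14.3, 1.9, 0.4]
grip_width: 0.003
grip_force: 7.0
```

At the stop (14 N). Backing away and checking.

Emit:
step_arm(
  plan=[
    {"offset": [-3,0,0],"rot": [0,0,0],"gripper": 0},
    {"offset": [-7,0,0],"rot": [0,0,0],"gripper": 0},
    {"offset": [-9,0,-3],"rot": [0,0,0],"gripper": 0},
    {"offset": [-9,0,-6],"rot": [0,0,0],"gripper": 0},
    {"offset": [-9,0,-6],"rot": [0,0,0],"gripper": 0},
    {"offset": [-9,0,-6],"rot": [0,0,0],"gripper": 0},
  ],
)

```text
time_s: 10.0
eef_pos: [502.3, -268.0, 271.8]
ee_rot: [0.001, 0.999, -0.038, 0.001]
force: [0.5, -0.6, -0.2]
grip_width: -0.002
grip_force: 0.0
```

```bash
python3 k.py s4
```

```text
knob px 107 [array([38.1, 48.9, 61.5]), array([-61.4, -48.4, -39.8]), array([127.4, 150.7, 165.7])]
t 10.05 unit xy [np.float64(-62.6), np.float64(-56.8)] tipz 197.7 F [-0.6 -0.8 -0.9] grip 0.0018443586398091474
```

View pics/s4.png

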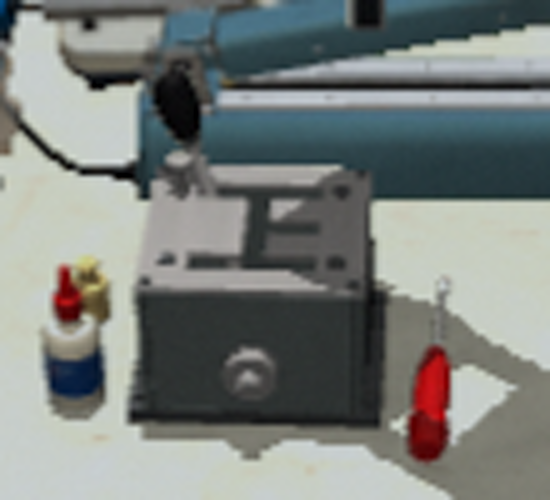

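The lever stands home in the far right slot by the pin: knob at (178,100), unit x about 49 mm, matching the full 0.33 rad. The loose things in view haven't moved and the gripper is clear.

```bash
python3 -c "
from rig import *
print(finish_job())"
```

```text
the job is handed in; nothing more can be done
None
```

The gear lever is home in the far right slot beside the setting pin. I pushed it there with closed fingers, with 14 N the highest force read, and handed the job in at about 10 s; no verdict came back.

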